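# Seat the snap-die carrier on its three-point base

## Task

Pick up the die carrier by its upright block and settle it on the three-seat base: its nose foot in the cone, the second foot in the groove and the third on the flat pad, all three fully home. The seats are dry and grip the feet, so find the cone by light touches instead of forcing the carrier; once it is home, press it straight down with about 10 N for a second, let go and leave it resting there. Never push hard, do not tip the carrier and leave the other things on the bench where they are.

Things in the scene. Friction and masses are not known exactly. Their poses are not given: they have to be found in the camera images.
- grip (a point): Centre of the carrier's upright aluminium grip block: 24 mm wide (y), 40 long (x), 52 high, standing on a 10 mm plate; a dark 16 mm round die, 11 mm high, on top. Axes: x to the carrier's narrow nose, y across, z up. The plate is T-shaped, 110 mm long, 92 wide behind, nose 40 wide. Carrier: loose, 0.5 to 0.75 kg, balanced here. At the start it stands level on its feet, this point 60 mm up.
- foot_cone (a point): Centre of the 16 mm ball foot under the carrier's nose; it belongs in the cone. From point grip: 48 mm ahead in carrier x, 0 in y, 52 mm down. Foot centres are 8 mm above the bench when the carrier stands there and 16 mm below the plate's underside.
- foot_groove (a point): Centre of the 16 mm ball foot under the plate's rear corner on the +y side; it belongs in the groove. From point grip: -28 mm in x, +34 mm in y, 52 mm down.
- foot_flat (a point): Centre of the 16 mm ball foot under the plate's rear corner on the -y side; it belongs on the flat pad. From point grip: -28 mm in x, -34 mm in y, 52 mm down.
- base: Fixed three-seat base, origin under its centre on the bench, x to the cone's side. Grey bolster 170 x 160 mm; on it a metal seat plate 144 x 136 mm, top 34 mm up, with the base's yaw. The plate is on a cross-slide clamped fast, off centre by an unreported shift of up to 10 mm in base x and 10 mm in base y: it must be felt or seen. All feet home: foot centres 48 mm, point grip 100 mm above the bench.
- cone_nominal (a point): Where the cone's seated foot centre would be with the cross-slide centred: (42, 0, 48) mm in the base; the real cone is shifted. Round boss 46 mm across with a conical pit, mouth 38 mm, walls sloping 30 degrees from level, rim 50 mm up. With the carrier level at the base's yaw the nose foot touches first, 0.58 mm higher per mm that it is off the cone's axis (up to 15 mm).
- groove_nominal (a point): The same for the groove: (-34, 34, 48) mm in the base, shifted together with the cone. Boss 46 x 46 mm with an open V-groove pointing at the cone, mouth 38 mm wide, walls sloping 30 degrees, rims 50 mm up. Cone and groove are dry and rough: a foot let go on a wall stays there and does not slide home by itself.
- flat_nominal (a point): The same for the flat seat: (-34, -34, 48) mm in the base, shifted together with the cone. A plain round pad 34 mm across, its top 40 mm above the bench.
- spare_die: Bystander: steel die, 32 mm diameter, 30 mm high, standing; origin under its centre.
- tape: Bystander: clear tape roll, 54 mm diameter, 18 mm high, lying flat; origin under its centre.
- screwdriver: Bystander: screwdriver with black handle, 160 mm long, lying; origin under its middle.
- wrench: Bystander: steel wrench, 150 mm long, lying; origin under its middle.
- jar: Bystander: clear jar with white cap, 60 mm diameter, 70 mm high; origin under its centre.
- oil: Bystander: steel can, 50 mm diameter, 120 mm high; origin under its centre.
Mind the look-alikes: they are no part of the job. Of the things that look like the part that bears grip, the middle-sized one is meant.

How it is judged:
By the outcome, as a careful person would: the job done as asked, in the order asked, and still so for the second after the job is handed in, with the robot touching nothing.
It also fails if it takes over 72 s, if anything falls off the work surface, if the arm or the gripper's body presses on something with over 40 N, if the wrist force passes 120 N, or if a joint passes its speed limit or range.

## Robot

A 6-joint arm with a two-finger parallel gripper is mounted at the origin on the work surface. World frame = base frame: x ahead of the robot, y to its left, z up, the work surface at z = 0. Lengths are in mm, angles in rad, forces in N, time in s.
With the tool pointing down it reaches from about 350 to 875 mm from the base axis. Payload 4.2 kg.
Tool frame: the origin (TCP) lies at the very end of the fingers, on their centre line; the grasp point (between the pads) lies 19 mm behind it; z points along the fingers, y is the line along which they close (so a half turn about z gives the same grasp; the last joint's range is limited). The gripper opens to 85 mm and grips with 20 to 120 N. Pads are 22 mm wide; open, the fingers measure 114 mm over their backs; the gripper's body (76 mm by 85 mm) begins 54 mm behind the grasp point. The pads swing forward as they close: fully open they stand 13 mm farther back than shut.
Start: joints at [-0.844, 0.385, 0.008, 0, -1.194, -0.259], TCP at [281.838, -557.823, 231.312] pointing down, gripper open.
Joint ranges: [-3.14, 3.14], [-1.21, 2.06], [-1.07, 1.41], [-3.16, 2.05], [-2.99, -0.16], [-3.1, 3.1]. Speed limits (rad/s): [2.79, 2.79, 3.14, 3.14, 3.14, 3.14].

## Interface

Orientations are given as a unit quaternion [x, y, z, w].
In Python, from bench import arm gives the robot as it stands.
- The arm moves only by the tool servo_tool, never from a script. Its argument "rows" is a list that holds one entry, the list of rows, each a list of 7 numbers: the finger opening in mm, from 0 to 85.4, then the shift along the tool's x, y, z in mm, then the turn, a rotation vector about the tool's x, y, z in rad. A call has 1 to 10 rows; each row is the pose to reach, as a shift and turn from the pose commanded when the call began, along the tool's axes at that moment; what a row does not reach only later rows make up. A row lasts 1/8 s, in which the tool goes at most 62.5 mm and 10.7 degrees, less where a joint would pass 70% of its speed; a pose out of reach is approached as far as the arm can. A call with a gripper value outside its range is refused whole. The fingers move at their own pace and stop on an object; the grip force is fixed at half the most. Time passes only in rows, so rows that repeat a pose let the fingers close. It gives the time, the measured TCP pose, the force, the opening and the grip force at its end, in the units of the state.
- arm.read_state(): the state, without advancing time (a new reading comes with each control period).
- arm.get_image(name): name is "side" or "top"; returns the picture (480x640x3 uint8, red, green, blue); there is no depth.
- arm.camera_params(name): a dict with "intrinsics" (3x3 intrinsics, pixels), "R" (3x3) and "t" (3): a world point X has camera coordinates R X + t. Camera axes: x right, y down, z forward; pixel columns grow to the right and rows downward; lengths in mm; the calibration is good to about 2 mm. A picture is of the moment at which its call begins. camera_params takes no time and is no camera call.
- arm.job_done(): hands the job in; it is judged then, once.
The state is a dict: "clock": time; "joints": joint angles; "joint_vel": joint speeds; "joint_efforts": joint torques, N m; "position": TCP position; "ee_rot": TCP orientation; "contact_force": force on the tool from outside, world axes, zero at the start; "wrist_torque": the same for the moment, N m; "gripper_width": finger opening in mm; "grasp_force": force on a finger pad.
Only numpy, scipy, OpenCV 4.12 (cv2) and the standard library are available. Lean on these libraries where they do the work, as an engineer would, in place of code of your own. Each camera call takes 0.05 s, during which the arm holds its last target. There are 200 camera calls.

## Working session

There is one attempt and no reset: what is moved stays moved. The work goes in short steps, Python scripts to look and compute and a tool call to move; the robot and the scene stay as the last step left them, time stands still between calls to the robot, and variables do not carry over. Pictures are saved under pics/ and viewed, at most 10 in all, crops included, and the job is handed in when it is done.

Besides the shell and the picture viewer there is one more tool, called after ">>>" by a JSON object that holds its "fn" and its "kwargs", one argument or row to a line. servo_tool: Moves the arm, as the interface text tells. Its arguments: {"type":"object","properties":{"rows":{"type":"array"}},"required":["rows"]}

```bash
mkdir -p pics
python3 - <<'E'
from bench import arm
import cv2
for n in("top","side"):
    cv2.imwrite(f"pics/{n}0.png",arm.get_image(n)[:,:,::-1]); p=arm.camera_params(n); print(n,p)
s=arm.read_state();print(s)
E
```

```text
top {'intrinsics': array([[580.68179448,   0.        , 303.58818485],
       [  0.        , 580.68179448, 240.95322225],
       [  0.        ,   0.        ,   1.        ]]), 'R': array([[-0.01006656, -0.99971008,  0.02187274],
       [-0.99736096,  0.00846527, -0.07210728],
       [ 0.07190122, -0.02254088, -0.99715702]]), 't': array([ -33.79208371,  584.31854747, 1567.47001412])}
side {'intrinsics': array([[439.78515374,   0.        , 321.30076474],
       [  0.        , 439.78515374, 246.24766811],
       [  0.        ,   0.        ,   1.        ]]), 'R': array([[-0.98072169, -0.19425472, -0.0212149 ],
       [-0.12209229,  0.69390122, -0.70964397],
       [ 0.15257273, -0.69337306, -0.70424098]]), 't': array([559.20275034, 117.41719262, 924.81049301])}
{'clock': 0.1, 'joints': array([-8.44415696e-01,  3.85439767e-01,  6.81385675e-03, -4.07331041e-04,
       -1.19399911e+00, -2.58608921e-01]), 'joint_vel': array([-2.27415790e-05, -2.42369427e-03,  2.61105818e-03,  2.47324996e-03,
        4.42611992e-04, -4.70906731e-04]), 'joint_efforts': array([ 7.00971741e-04, -3.93320525e+01,  1.88929939e+01,  4.19798389e+00,
       -2.53475780e-03,  1.81396913e-06]), 'position': array([ 281.60574822, -557.40539899,  230.37926272]), 'ee_rot': array([-2.31686152e-01,  9.72790139e-01,  8.95191205e-04, -2.65514857e-04]), 'contact_force': array([0.42004168, 0.03405607, 0.79623255]), 'wrist_torque': array([-0.0042103 ,  0.01944112, -0.02034813]), 'grasp_force': 0.0, 'gripper_width': 85.44139954409678}
```

View pics/top0.png

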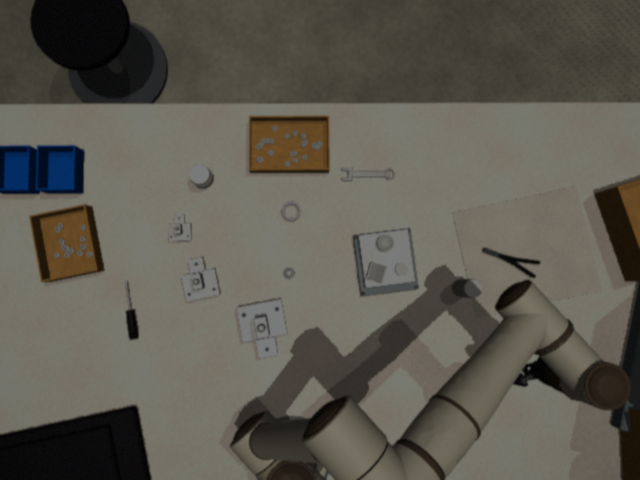

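View pics/side0.png

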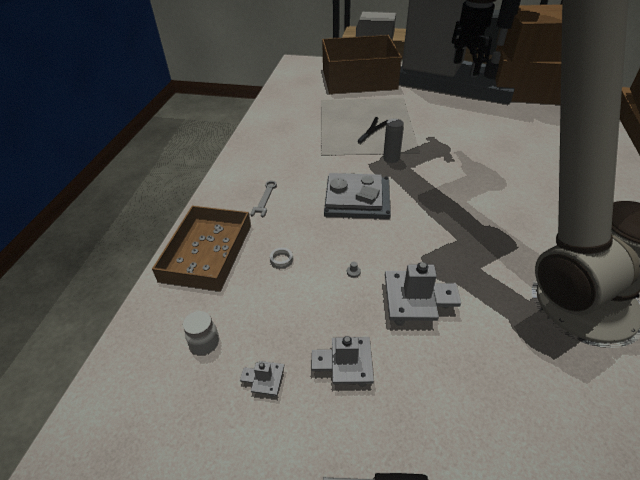

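The top view shows three carriers: small at (180,230), middle at (200,281) and large at (262,325). The base is at (385,262), with the cone at (384,242), the groove at (375,271) and the flat pad at (401,269). Next I'll enlarge the middle carrier and the base.

Run:
```python
import cv2,numpy as np
t=cv2.imread("pics/top0.png");s=cv2.imread("pics/side0.png")
def c(im,x,y,w,h,k): return cv2.resize(np.clip(im[y:y+h,x:x+w]*1.3,0,255).astype('uint8'),None,fx=k,fy=k,interpolation=cv2.INTER_CUBIC)
# each 400x300
a=c(t,175,253,50,38,8)[:300];b=c(t,345,222,80,60,5)
d=c(s,305,328,75,57,5.3334)[:300,:400];e=c(s,318,165,80,60,5)
d=cv2.resize(d,(400,300))
cv2.imwrite("pics/crop.png",np.vstack([np.hstack([a,b]),np.hstack([d,e])]))
```

```text
(no output)
```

View pics/crop.png

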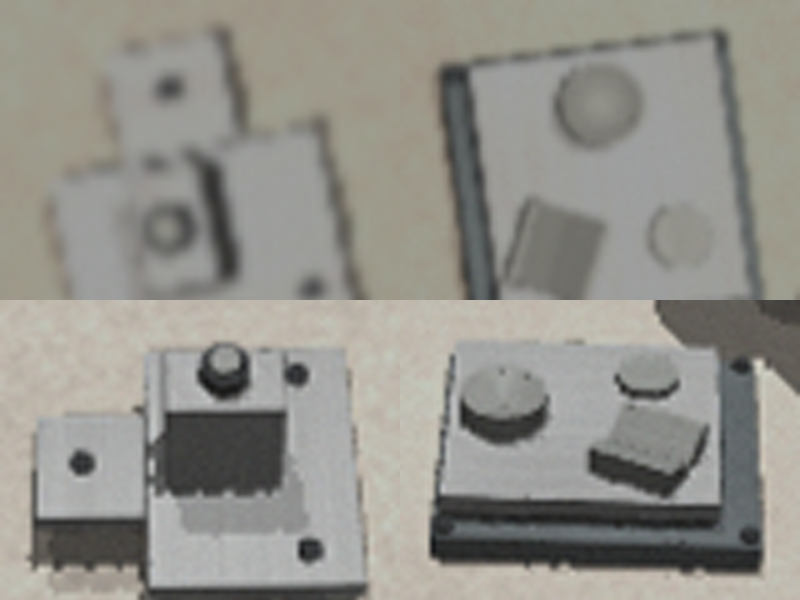

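The carrier's die is at about top (196,281.5) and side (347.7,338.7), and its nose hole at top (196,264). On the base, the cone rim is centred at top (384.6,243) and side (338.8,183.4), and the flat pad at top (401.4,269.2) and side (367.4,179.8).

```bash
cat > h.py <<'E'
import numpy as np
from bench import arm
from scipy.optimize import least_squares
P={n:arm.camera_params(n) for n in("top","side")}
def proj(n,X):
    p=P[n];c=np.asarray(X)@p["R"].T+p["t"];u=c@p["intrinsics"].T;return u[:,:2]/u[:,2:]
def fit(obs,guess):
    "obs: (cam,local xy,z,pixel); pose x,y,yaw"
    def f(q):
        c,s=np.cos(q[2]),np.sin(q[2]);r=[]
        for n,(a,b),z,px in obs:
            r.append(proj(n,[[q[0]+c*a-s*b,q[1]+s*a+c*b,z]])[0]-px)
        return np.ravel(r)
    r=least_squares(f,guess,x_scale=[100,100,1]);return r.x,r.fun.reshape(-1,2)
E
python3 - <<'E'
from h import *
T=lambda x,y,ox,oy,k:((x+.5)/k-.5+ox,(y+.5)/k-.5+oy)
N,G,F=(48,0),(-28,34),(-28,-34)
car=[("top",(0,0),97,T(168,228,175,253,8)),("top",N,34,T(168,88,175,253,8)),("top",F,34,T(312,285,175,253,8)),
("side",(0,0),97,T(228,357-300,305,328,5.333)),("side",N,34,T(82,162,305,328,5.333)),("side",G,34,T(311,250,305,328,5.333)),("side",F,34,T(297,74,305,328,5.333))]
C,Gr,Fl=(42,0),(-34,34),(-34,-34)
bas=[("top",C,50,T(198,105,345,222,5)),("top",Fl,40,T(282,236,345,222,5)),("top",(72,68),34,T(70,65,345,222,5)),("top",(72,-68),34,T(320,32,345,222,5)),
("side",C,50,T(104,92,318,165,5)),("side",Fl,40,T(247,74,318,165,5)),("side",Gr,50,T(253,138,318,165,5)),
("side",(72,68),34,T(40,195,318,165,5)),("side",(72,-68),34,T(57,43,318,165,5)),("side",(-72,68),34,T(318,206,318,165,5)),("side",(-72,-68),34,T(316,48,318,165,5))]
for nm,o,g in(("car",car,(550,150,.1)),("base",bas,(600,-200,.1))):
    for sel in("top","side",None):
        oo=[k for k in o if sel in(None,k[0])]
        q,r=fit(oo,g);print(nm,sel,q.round(3));
    print(r.round(1).tolist())
E
```

```text
car top [4.77506e+02 2.43036e+02 2.12000e-01]
car side [4.74621e+02 2.42904e+02 1.98000e-01]
car None [4.75374e+02 2.42953e+02 2.06000e-01]
[[-0.2, 0.7], [0.1, 0.8], [0.2, 1.1], [-0.8, -0.0], [-0.3, 0.2], [-0.2, -0.2], [-0.4, -0.1]]
base top [ 5.35216e+02 -2.63836e+02  1.12000e-01]
base side [ 5.32404e+02 -2.60768e+02  1.17000e-01]
base None [ 5.33473e+02 -2.62650e+02  1.12000e-01]
[[0.8, 0.1], [-0.5, 0.5], [-0.7, 0.6], [-1.4, 1.3], [-0.3, -0.4], [0.0, -0.4], [-1.2, -0.6], [-0.8, -0.3], [-0.4, -1.0], [0.4, -0.4], [0.2, -0.4]]
```

```bash
cat >> h.py <<'E'
from scipy.spatial.transform import Rotation as Ro
def go(x,y,z,yaw):
    "shift (tool axes) and turn from measured pose so that tool y is at world yaw+90deg, tool down"
    s=arm.read_state();R=Ro.from_quat(s["ee_rot"]);M=R.as_matrix()
    c,k=np.cos(yaw),np.sin(yaw)
    D=np.array([[-c,-k,0],[-k,c,0],[0,0,-1]]).T   # columns x,y,z of tool
    D=np.column_stack([[-c,-k,0],[-k,c,0],[0,0,-1]])
    print("pos",s["position"].round(2),"t",round(s["clock"],2),"F",s["contact_force"].round(2),"M",s["wrist_torque"].round(3),"w",round(s["gripper_width"],1),round(s["grasp_force"],1))
    print("shift",(M.T@(np.array([x,y,z])-s["position"])).round(2),"turn",(R.inv()*Ro.from_matrix(D)).as_rotvec().round(4))
E
python3 -c "
from h import *
go(476,243,231,.206)"
```

```text
pos [ 281.61 -557.41  230.38] t 0.1 F [0.42 0.03 0.8 ] M [-0.004  0.019 -0.02 ] w 85.4 0.0
shift [-5.3432e+02  6.2685e+02  4.9000e-01] turn [ 0.0018 -0.0003  0.2616]
```

>>> {"fn": "servo_tool", "kwargs": {
  "rows": [
    [[85,-534,627,0,0,0,0.262],[85,-534,627,0,0,0,0.262],[85,-534,627,0,0,0,0.262],[85,-534,627,0,0,0,0.262],[85,-534,627,0,0,0,0.262],[85,-534,627,0,0,0,0.262],[85,-534,627,0,0,0,0.262],[85,-534,627,0,0,0,0.262],[85,-534,627,0,0,0,0.262],[85,-534,627,0,0,0,0.262]]
  ]
}}

```text
clock: 1.35
position: [428.6, 50.9, 231.4]
ee_rot: [-0.103, 0.995, 0.0, 0.0]
contact_force: [0.9, -0.7, 0.4]
gripper_width: 85.3
grasp_force: 0.0
```

```bash
python3 -c "
from h import *
go(476,243,231,.206)"
```

```text
pos [428.62  50.89 231.41] t 1.35 F [ 0.89 -0.7   0.4 ] M [-0.035 -0.15  -0.015] w 85.3 0.0
shift [-85.74 178.32   0.46] turn [0.0001 0.0004 0.0004]
```

>>> {"fn": "servo_tool", "kwargs": {
  "rows": [
    [[85,-85.7,178.3,0,0,0,0],[85,-85.7,178.3,0,0,0,0],[85,-85.7,178.3,0,0,0,0],[85,-85.7,178.3,0,0,0,0],[85,-85.7,178.3,60,0,0,0],[85,-85.7,178.3,100,0,0,0],[85,-85.7,178.3,110,0,0,0],[85,-85.7,178.3,110,0,0,0]]
  ]
}}

```text
clock: 2.35
position: [476.7, 240.6, 121.8]
ee_rot: [-0.103, 0.995, -0.0, 0.0]
contact_force: [0.8, 0.4, 0.7]
gripper_width: 85.5
grasp_force: 0.0
```

Run:
```python
from h import *
go(476,243,43,.206)
import cv2
t=arm.get_image("top");s=arm.get_image("side")
c=lambda im,x,y:cv2.resize(im[y:y+75,x:x+100],(800,600),interpolation=cv2.INTER_CUBIC)[:,:,::-1]
cv2.imwrite("pics/s1.png",cv2.convertScaleAbs(c(s,290,310),alpha=1.3))
```

```text
pos [476.65 240.58 121.78] t 2.35 F [0.78 0.36 0.69] M [ 0.028 -0.045  0.024] w 85.5 0.0
shift [ 0.17  2.53 78.78] turn [-0.0004  0.0003 -0.0004]
```

View pics/s1.png

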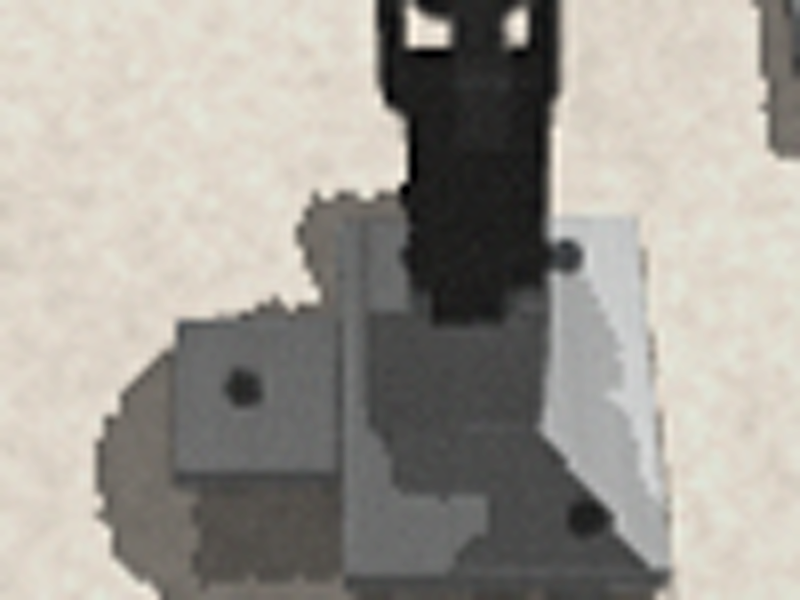

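The fingers straddle the block: tips are at crop x≈468, against a block centre of about 457. I'll descend and grip.

>>> {"fn": "servo_tool", "kwargs": {
  "rows": [
    [[85,0,2,30,0,0,0],[85,0,2,55,0,0,0],[85,0,2,72,0,0,0],[85,0,2,77,0,0,0],[85,0,2,77,0,0,0]]
  ]
}}

```text
clock: 3.08
position: [476.6, 243.4, 45.4]
ee_rot: [-0.103, 0.995, 0.001, 0.001]
contact_force: [-0.1, -0.5, 0.3]
gripper_width: 84.8
grasp_force: 0.0
```

>>> {"fn": "servo_tool", "kwargs": {
  "rows": [
    [[60,0,0,0,0,0,0],[40,0,0,0,0,0,0],[32,0,0,0,0,0,0],[28,0,0,0,0,0,0],[24,0,0,0,0,0,0],[15,0,0,0,0,0,0],[15,0,0,0,0,0,0],[15,0,0,0,0,0,0]]
  ]
}}

```text
clock: 4.08
position: [476.1, 243.3, 44.5]
ee_rot: [-0.103, 0.995, 0.0, 0.0]
contact_force: [-1.4, 2.7, 1.2]
gripper_width: 23.5
grasp_force: 58.7
```

```bash
python3 -c "
from h import *
go(476,243,43,.206)"
```

```text
pos [476.06 243.27  44.5 ] t 4.08 F [-1.43  2.75  1.2 ] M [0.973 0.436 0.116] w 23.5 58.7
shift [ 0.11 -0.26  1.5 ] turn [0.0006 0.0008 0.0001]
```

>>> {"fn": "servo_tool", "kwargs": {
  "rows": [
    [[15,0,0,-5,0,0,0],[15,0,0,-15,0,0,0],[15,0,0,-40,0,0,0],[15,0,0,-80,0,0,0],[15,0,0,-120,0,0,0],[15,0,0,-150,0,0,0],[15,0,0,-170,0,0,0],[15,0,0,-175,0,0,0],[15,0,0,-175,0,0,0]]
  ]
}}

```text
clock: 5.2
position: [475.2, 242.2, 218.6]
ee_rot: [-0.102, 0.995, -0.0, -0.001]
contact_force: [-0.1, 0.2, -5.5]
gripper_width: 23.2
grasp_force: 59.5
```

Run:
```python
from h import *
go(527.5,-263.4,219,.112)
import cv2
s=arm.get_image("side")
cv2.imwrite("pics/s2.png",cv2.convertScaleAbs(cv2.resize(s[200:350,270:470],(800,600),interpolation=cv2.INTER_CUBIC)[:,:,::-1],alpha=1.3))
```

```text
pos [475.2  242.2  218.59] t 5.2 F [-0.07  0.19 -5.47] M [0.047 0.046 0.027] w 23.2 59.5
shift [ 5.1790e+01 -5.0565e+02 -1.5000e-01] turn [-0.0004 -0.0017  0.0931]
```

View pics/s2.png

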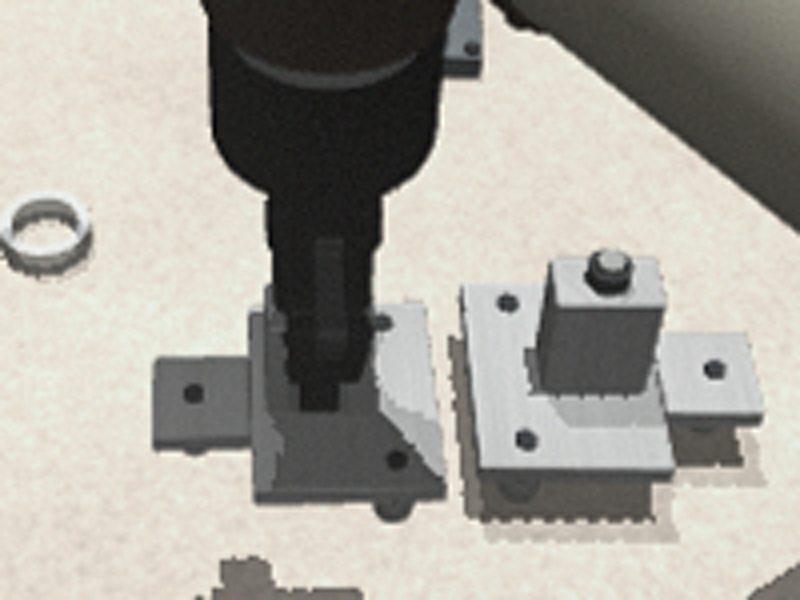

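The carrier is lifted level and hangs straight in the grip. Its holes are at crop (193,393), (397,460) and (381,322), which lets me check where it sits in the tool.

Run:
```python
from h import *
f=lambda x,y:((x+.5)/4-.5+270,(y+.5)/4-.5+200)
for z in(208,):
    print(fit([("side",(48,0),z,f(193,393)),("side",(-28,34),z,f(397,460)),("side",(-28,-34),z,f(381,322))],(475,242,.2)))
```

```text
(array([4.74400911e+02, 2.41068255e+02, 2.10282044e-01]), array([[ 0.03119699,  0.07685692],
       [-0.08147615, -0.0742196 ],
       [ 0.05536101,  0.00686559]]))
```

>>> {"fn": "servo_tool", "kwargs": {
  "rows": [
    [[15,8,-60,0,0,0,0.03],[15,20,-120,0,0,0,0.06],[15,26,-180,0,0,0,0.094],[15,32,-240,0,0,0,0.094],[15,38,-300,0,0,0,0.094],[15,42,-360,0,0,0,0.094],[15,46,-420,0,0,0,0.094],[15,50,-470,0,0,0,0.094],[15,52,-500,0,0,0,0.094],[15,52,-506,0,0,0,0.094]]
  ]
}}

```text
clock: 6.5
position: [527.4, -264.9, 217.0]
ee_rot: [-0.054, 0.999, 0.001, -0.002]
contact_force: [-0.6, 0.7, -5.9]
gripper_width: 23.0
grasp_force: 61.0
```

>>> {"fn": "servo_tool", "kwargs": {
  "rows": [
    [[15,0,0,40,0,0,0],[15,0,0,70,0,0,0],[15,0,0,80,0,0,0],[15,0,0,80,0,0,0]]
  ]
}}

```text
clock: 7.0
position: [528.3, -262.8, 138.9]
ee_rot: [-0.056, 0.998, 0.0, -0.001]
contact_force: [0.2, -0.4, -5.3]
gripper_width: 23.6
grasp_force: 60.9
```

Run:
```python
from h import *
go(527.5,-263.4,110,.112)
import cv2
s=arm.get_image("side");t=arm.get_image("top")
cv2.imwrite("pics/s3.png",cv2.convertScaleAbs(cv2.resize(s[135:225,300:420],(800,600),interpolation=cv2.INTER_CUBIC)[:,:,::-1],alpha=1.3))
```

```text
pos [ 528.3  -262.76  138.87] t 7.0 F [ 0.18 -0.41 -5.31] M [-0.007 -0.042  0.039] w 23.6 60.9
shift [ 0.82 -0.55 28.87] turn [ 0.0001 -0.0015  0.0007]
```

View pics/s3.png

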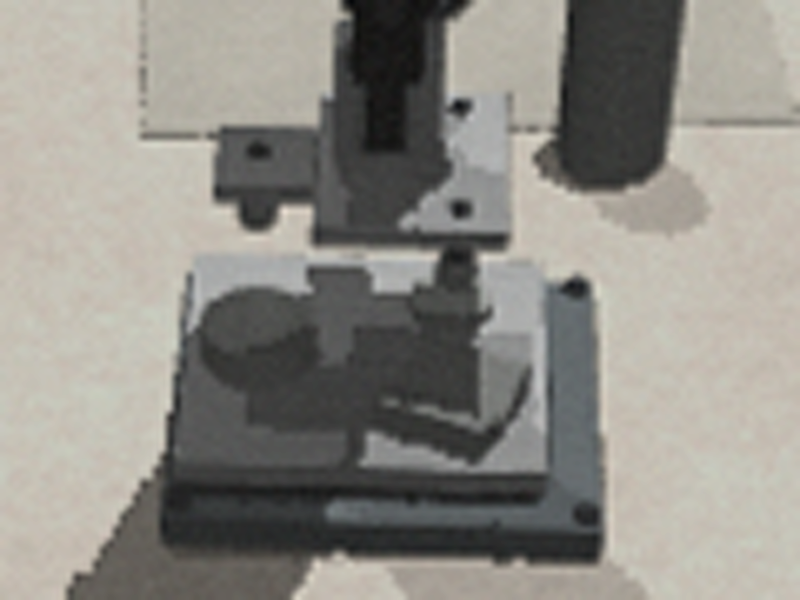

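The carrier hangs level above the base with its nose over the cone. Its holes are at crop (258,150), (461,209) and (460,105).

Run:
```python
from h import *
k=20/3
f=lambda x,y:((x+.5)/k-.5+300,(y+.5)/k-.5+135)
print(fit([("side",(48,0),128.4,f(258,150)),("side",(-28,34),128.4,f(461,209)),("side",(-28,-34),128.4,f(460,105))],(528,-262,.11)))
# base in the same picture
print(fit([("side",(72,68),34,f(177,473)),("side",(-72,68),34,f(546,475)),("side",(-72,-68),34,f(541,266)),("side",(72,-68),34,f(194,256)),("side",(42,0),50,f(262,328))],(528,-262,.11)))
```

```text
(array([ 5.27729945e+02, -2.63813042e+02,  1.20212492e-01]), array([[-0.07290222,  0.09882687],
       [-0.02506241, -0.18021422],
       [ 0.10033067,  0.08762517]]))
(array([ 5.31918113e+02, -2.58643152e+02,  1.29970970e-01]), array([[-0.58382623, -0.79114085],
       [ 1.07732668,  0.35560457],
       [ 0.18938216, -0.03212397],
       [-0.2420356 ,  0.36702609],
       [-0.47352357, -0.01845623]]))
```

>>> {"fn": "servo_tool", "kwargs": {
  "rows": [
    [[15,0,0,25,0,0,0.004],[15,0,0,40,0,0,0.004],[15,0,0,46,0,0,0.004],[15,0,0,47,0,0,0.004],[15,0,0,47,0,0,0.004]]
  ]
}}

```text
clock: 7.72
position: [529.0, -263.4, 93.1]
ee_rot: [-0.054, 0.999, -0.0, 0.001]
contact_force: [0.9, -0.4, -5.3]
gripper_width: 23.4
grasp_force: 61.0
```

>>> {"fn": "servo_tool", "kwargs": {
  "rows": [
    [[15,0,0,0.5,0,0,0],[15,0,0,1,0,0,0],[15,0,0,1,0,0,0]]
  ]
}}

```text
clock: 8.1
position: [528.4, -263.2, 91.4]
ee_rot: [-0.054, 0.999, -0.0, 0.0]
contact_force: [-0.6, -0.7, -5.3]
gripper_width: 23.0
grasp_force: 61.0
```

>>> {"fn": "servo_tool", "kwargs": {
  "rows": [
    [[15,0,0,0.5,0,0,0],[15,0,0,1,0,0,0],[15,0,0,1,0,0,0]]
  ]
}}

```text
clock: 8.48
position: [528.3, -263.1, 90.2]
ee_rot: [-0.054, 0.999, 0.0, -0.0]
contact_force: [-0.2, 0.4, -5.5]
gripper_width: 23.9
grasp_force: 61.0
```

>>> {"fn": "servo_tool", "kwargs": {
  "rows": [
    [[15,0,0,0.5,0,0,0],[15,0,0,1,0,0,0],[15,0,0,1,0,0,0]]
  ]
}}

```text
clock: 8.85
position: [528.3, -263.1, 89.3]
ee_rot: [-0.054, 0.999, 0.0, -0.0]
contact_force: [-0.3, 0.9, -5.6]
gripper_width: 23.2
grasp_force: 61.0
```

>>> {"fn": "servo_tool", "kwargs": {
  "rows": [
    [[15,0,0,0.5,0,0,0],[15,0,0,0.5,0,0,0]]
  ]
}}

```text
clock: 9.1
position: [528.3, -263.2, 88.8]
ee_rot: [-0.054, 0.999, 0.0, -0.0]
contact_force: [0.2, -0.1, -5.4]
gripper_width: 23.2
grasp_force: 61.0
```

>>> {"fn": "servo_tool", "kwargs": {
  "rows": [
    [[15,0,0,0.5,0,0,0],[15,0,0,0.5,0,0,0]]
  ]
}}

```text
clock: 9.35
position: [528.3, -263.1, 88.2]
ee_rot: [-0.054, 0.999, 0.0, -0.0]
contact_force: [0.2, 0.4, -5.1]
gripper_width: 23.8
grasp_force: 61.0
```

>>> {"fn": "servo_tool", "kwargs": {
  "rows": [
    [[15,0,0,0.5,0,0,0],[15,0,0,0.5,0,0,0]]
  ]
}}

```text
clock: 9.6
position: [528.3, -263.1, 87.8]
ee_rot: [-0.054, 0.999, 0.0, -0.0]
contact_force: [-0.4, -0.5, -5.4]
gripper_width: 23.6
grasp_force: 61.0
```

>>> {"fn": "servo_tool", "kwargs": {
  "rows": [
    [[15,0,0,0.5,0,0,0],[15,0,0,0.5,0,0,0]]
  ]
}}

```text
clock: 9.85
position: [528.3, -263.1, 87.3]
ee_rot: [-0.054, 0.999, 0.0, -0.0]
contact_force: [0.1, -0.3, -5.9]
gripper_width: 23.4
grasp_force: 61.0
```

>>> {"fn": "servo_tool", "kwargs": {
  "rows": [
    [[15,0,0,0.5,0,0,0],[15,0,0,0.5,0,0,0]]
  ]
}}

```text
clock: 10.1
position: [528.3, -263.1, 86.8]
ee_rot: [-0.054, 0.999, 0.0, -0.0]
contact_force: [0.3, 0.2, -5.2]
gripper_width: 23.3
grasp_force: 61.0
```

>>> {"fn": "servo_tool", "kwargs": {
  "rows": [
    [[15,0,0,0.5,0,0,0],[15,0,0,0.5,0,0,0]]
  ]
}}

```text
clock: 10.35
position: [528.3, -263.1, 86.3]
ee_rot: [-0.054, 0.999, 0.0, -0.0]
contact_force: [-0.1, -0.4, -4.9]
gripper_width: 23.8
grasp_force: 61.0
```

>>> {"fn": "servo_tool", "kwargs": {
  "rows": [
    [[15,0,0,0.5,0,0,0],[15,0,0,0.5,0,0,0]]
  ]
}}

```text
clock: 10.6
position: [528.3, -263.1, 85.7]
ee_rot: [-0.054, 0.999, 0.0, -0.0]
contact_force: [0.4, 0.1, -5.0]
gripper_width: 23.3
grasp_force: 61.0
```

>>> {"fn": "servo_tool", "kwargs": {
  "rows": [
    [[15,0,0,0.5,0,0,0],[15,0,0,0.5,0,0,0]]
  ]
}}

```text
clock: 10.85
position: [528.3, -263.1, 85.3]
ee_rot: [-0.054, 0.999, 0.0, -0.0]
contact_force: [-0.4, -0.2, -4.9]
gripper_width: 23.3
grasp_force: 61.1
```

```bash
python3 -c "
from h import *
go(527.5,-263.4,84.5,.112)"
```

```text
pos [ 528.3  -263.13   85.27] t 10.85 F [-0.4  -0.2  -4.87] M [-0.021 -0.009 -0.038] w 23.3 61.1
shift [ 0.83 -0.18  0.77] turn [ 0.0001 -0.0001 -0.0042]
```

>>> {"fn": "servo_tool", "kwargs": {
  "rows": [
    [[15,0,0,0.3,0,0,0],[15,0,0,0.3,0,0,0]]
  ]
}}

```text
clock: 11.1
position: [528.4, -263.2, 85.2]
ee_rot: [-0.054, 0.999, -0.0, 0.0]
contact_force: [-0.1, 0.1, -4.5]
gripper_width: 23.2
grasp_force: 61.2
```

>>> {"fn": "servo_tool", "kwargs": {
  "rows": [
    [[15,0,0,0.3,0,0,0],[15,0,0,0.3,0,0,0]]
  ]
}}

```text
clock: 11.35
position: [528.4, -263.2, 85.0]
ee_rot: [-0.054, 0.999, -0.0, 0.0]
contact_force: [-1.1, 1.2, -2.5]
gripper_width: 23.1
grasp_force: 61.4
```

>>> {"fn": "servo_tool", "kwargs": {
  "rows": [
    [[15,0,0,0.3,0,0,0],[15,0,0,0.3,0,0,0]]
  ]
}}

```text
clock: 11.6
position: [528.4, -263.2, 84.9]
ee_rot: [-0.054, 0.999, -0.0, 0.0]
contact_force: [-2.4, 1.5, 0.3]
gripper_width: 23.3
grasp_force: 61.8
```

```bash
python3 -c "
from h import *
go(527.5,-263.4,84.5,.112)"
```

```text
pos [ 528.37 -263.22   84.91] t 11.6 F [-2.37  1.47  0.34] M [0.313 0.531 0.042] w 23.3 61.8
shift [ 0.88 -0.09  0.41] turn [-0.0003  0.0002 -0.004 ]
```

Contact came at TCP z≈85.1, about 0.6 mm above home. The lateral force points towards -x and +y, so I'll back off lightly, shift that way and touch again.

>>> {"fn": "servo_tool", "kwargs": {
  "rows": [
    [[15,0,0,-0.8,0,0,0],[15,0,0,-1.2,0,0,0],[15,0.8,0.6,-1.2,0,0,0],[15,0.8,0.6,-1.2,0,0,0]]
  ]
}}

```text
clock: 12.1
position: [527.4, -262.6, 85.3]
ee_rot: [-0.054, 0.999, 0.0, -0.0]
contact_force: [-0.2, -0.0, -5.9]
gripper_width: 23.1
grasp_force: 61.1
```

>>> {"fn": "servo_tool", "kwargs": {
  "rows": [
    [[15,0,0,0.4,0,0,0],[15,0,0,0.8,0,0,0],[15,0,0,0.8,0,0,0]]
  ]
}}

```text
clock: 12.48
position: [527.5, -262.7, 85.0]
ee_rot: [-0.054, 0.999, -0.0, 0.0]
contact_force: [-0.7, 0.8, -4.4]
gripper_width: 23.3
grasp_force: 61.3
```

>>> {"fn": "servo_tool", "kwargs": {
  "rows": [
    [[15,0,0,0.3,0,0,0],[15,0,0,0.3,0,0,0]]
  ]
}}

```text
clock: 12.72
position: [527.5, -262.7, 84.9]
ee_rot: [-0.054, 0.999, -0.0, 0.0]
contact_force: [-1.5, 0.3, -1.7]
gripper_width: 23.4
grasp_force: 61.6
```

```bash
python3 -c "
from h import *
go(527.5,-263.4,84.5,.116)"
```

```text
pos [ 527.52 -262.67   84.87] t 12.72 F [-1.53  0.32 -1.72] M [0.257 0.323 0.041] w 23.4 61.6
shift [ 0.1  -0.72  0.37] turn [-0.0002  0.0001 -0.008 ]
```

```bash
cat >> h.py <<'E'
def avg(n=8):
    L=[]
    for _ in range(n):
        s=arm.read_state();L.append(np.r_[s["position"],s["contact_force"],s["wrist_torque"]]);arm.get_image("side")
    L=np.array(L);print("t",round(s["clock"],2));print(L.mean(0).round(3),"sd",L.std(0).round(2))
    q=Ro.from_quat(s["ee_rot"]).as_matrix();print("tool x",q[:,0].round(4),"z",q[:,2].round(4))
E
python3 -c "
from h import *
avg()"
```

```text
t 13.07
[ 5.27531e+02 -2.62695e+02  8.48750e+01 -1.74000e+00  6.72000e-01
 -5.55000e-01  3.12000e-01  4.17000e-01  3.50000e-02] sd [0.01 0.01 0.02 0.86 0.6  0.87 0.07 0.06 0.03]
tool x [-9.942e-01 -1.077e-01 -2.000e-04] z [ 2.e-04 -1.e-04 -1.e+00]
```

>>> {"fn": "servo_tool", "kwargs": {
  "rows": [
    [[15,0,0,-0.8,0,0,0],[15,0,0,-1.2,0,0,0],[15,0.8,0.3,-1.2,0,0,0],[15,0.8,0.3,-1.2,0,0,0],[15,0.8,0.3,-1.2,0,0,0]]
  ]
}}

```text
clock: 13.75
position: [526.6, -262.4, 85.5]
ee_rot: [-0.054, 0.999, 0.0, -0.0]
contact_force: [0.4, 0.8, -5.4]
gripper_width: 23.7
grasp_force: 61.1
```

```bash
python3 -c "
from h import *
avg(6)"
```

```text
t 14.0
[ 5.26561e+02 -2.62352e+02  8.55740e+01 -9.80000e-02  9.50000e-02
 -5.49600e+00 -1.90000e-02 -8.50000e-02 -1.00000e-02] sd [0.04 0.02 0.03 0.44 0.56 0.44 0.01 0.03 0.01]
tool x [-9.942e-01 -1.075e-01  4.000e-04] z [-4.e-04  1.e-04 -1.e+00]
```

>>> {"fn": "servo_tool", "kwargs": {
  "rows": [
    [[15,0,0,0.4,0,0,0],[15,0,0,0.8,0,0,0],[15,0,0,0.8,0,0,0]]
  ]
}}

```text
clock: 14.42
position: [526.8, -262.5, 85.2]
ee_rot: [-0.054, 0.999, -0.0, 0.0]
contact_force: [-1.1, 0.2, -3.2]
gripper_width: 23.0
grasp_force: 61.4
```

>>> {"fn": "servo_tool", "kwargs": {
  "rows": [
    [[15,0,0,0.3,0,0,0],[15,0,0,0.3,0,0,0],[15,0,0,0.3,0,0,0]]
  ]
}}

```text
clock: 14.8
position: [526.8, -262.6, 85.0]
ee_rot: [-0.054, 0.999, -0.0, 0.0]
contact_force: [-0.9, 1.0, -0.4]
gripper_width: 23.6
grasp_force: 61.7
```

```bash
python3 -c "
from h import *
avg(6)"
```

```text
t 15.05
[ 5.26846e+02 -2.62569e+02  8.50130e+01 -1.25900e+00  6.60000e-02
 -9.10000e-02 -1.10000e-02  2.36000e-01  1.00000e-03] sd [0.01 0.02 0.01 0.23 0.66 0.4  0.02 0.02 0.02]
tool x [-9.942e-01 -1.076e-01 -5.000e-04] z [ 5.e-04 -3.e-04 -1.e+00]
```

Heights barely differ this close in, so I'll trilaterate with wider offsets of ±4 mm, comparing light-touch heights.

>>> {"fn": "servo_tool", "kwargs": {
  "rows": [
    [[15,0,0,-2,0,0,0],[15,0,0,-3.5,0,0,0],[15,-4,0,-3.5,0,0,0],[15,-4,0,-3.5,0,0,0],[15,-4,0,-2.5,0,0,0],[15,-4,0,-2.2,0,0,0],[15,-4,0,-2.2,0,0,0]]
  ]
}}

```text
clock: 15.98
position: [530.5, -262.0, 86.7]
ee_rot: [-0.054, 0.999, 0.0, -0.0]
contact_force: [-0.8, 0.4, -6.1]
gripper_width: 23.4
grasp_force: 61.1
```

>>> {"fn": "servo_tool", "kwargs": {
  "rows": [
    [[15,0,0,0.3,0,0,0],[15,0,0,0.3,0,0,0]]
  ]
}}

```text
clock: 16.23
position: [530.7, -262.0, 86.6]
ee_rot: [-0.054, 0.999, -0.0, 0.0]
contact_force: [0.4, 0.8, -5.4]
gripper_width: 23.5
grasp_force: 61.1
```

>>> {"fn": "servo_tool", "kwargs": {
  "rows": [
    [[15,0,0,0.3,0,0,0],[15,0,0,0.3,0,0,0]]
  ]
}}

```text
clock: 16.48
position: [530.7, -262.0, 86.5]
ee_rot: [-0.054, 0.999, -0.0, 0.0]
contact_force: [-0.6, 0.6, -5.0]
gripper_width: 23.6
grasp_force: 61.3
```

>>> {"fn": "servo_tool", "kwargs": {
  "rows": [
    [[15,0,0,0.3,0,0,0],[15,0,0,0.3,0,0,0]]
  ]
}}

```text
clock: 16.73
position: [530.7, -262.1, 86.3]
ee_rot: [-0.054, 0.999, -0.0, 0.0]
contact_force: [-2.0, 0.5, -1.4]
gripper_width: 23.6
grasp_force: 61.6
```

```bash
python3 -c "
from h import *
avg(4)"
```

```text
t 16.88
[ 5.30688e+02 -2.62062e+02  8.62930e+01 -1.90400e+00  1.55000e-01
 -1.18300e+00  1.82000e-01  3.00000e-01  4.20000e-02] sd [0.01 0.01 0.01 0.5  0.21 0.57 0.02 0.03 0.02]
tool x [-9.942e-01 -1.078e-01 -2.000e-04] z [ 3.e-04 -2.e-04 -1.e+00]
```

>>> {"fn": "servo_tool", "kwargs": {
  "rows": [
    [[15,0,0,-1.5,0,0,0],[15,0,0,-3,0,0,0],[15,4,0,-3,0,0,0],[15,8,0,-3,0,0,0],[15,8,0,-3,0,0,0],[15,8,0,-2.3,0,0,0],[15,8,0,-2,0,0,0],[15,8,0,-2,0,0,0]]
  ]
}}

```text
clock: 17.92
position: [522.7, -262.8, 87.9]
ee_rot: [-0.054, 0.999, 0.0, -0.0]
contact_force: [0.8, 0.0, -5.5]
gripper_width: 23.6
grasp_force: 61.1
```

>>> {"fn": "servo_tool", "kwargs": {
  "rows": [
    [[15,0,0,0.3,0,0,0],[15,0,0,0.3,0,0,0]]
  ]
}}

```text
clock: 18.18
position: [522.7, -262.9, 87.6]
ee_rot: [-0.054, 0.999, -0.0, 0.0]
contact_force: [-0.6, -0.6, -5.7]
gripper_width: 23.4
grasp_force: 61.1
```

>>> {"fn": "servo_tool", "kwargs": {
  "rows": [
    [[15,0,0,0.3,0,0,0],[15,0,0,0.3,0,0,0]]
  ]
}}

```text
clock: 18.42
position: [522.8, -262.9, 87.5]
ee_rot: [-0.054, 0.999, -0.0, 0.0]
contact_force: [-0.4, 0.3, -5.2]
gripper_width: 23.5
grasp_force: 61.2
```

>>> {"fn": "servo_tool", "kwargs": {
  "rows": [
    [[15,0,0,0.3,0,0,0],[15,0,0,0.3,0,0,0]]
  ]
}}

```text
clock: 18.68
position: [522.8, -262.9, 87.3]
ee_rot: [-0.054, 0.999, -0.0, 0.0]
contact_force: [-0.2, -0.2, -3.7]
gripper_width: 23.3
grasp_force: 61.4
```

```bash
python3 -c "
from h import *
avg(4)"
```

```text
t 18.82
[ 5.22857e+02 -2.62936e+02  8.72880e+01 -4.03000e-01 -8.30000e-02
 -2.63300e+00  7.40000e-02  5.90000e-02  8.00000e-03] sd [0.02 0.01 0.01 0.17 0.11 0.8  0.04 0.01 0.03]
tool x [-9.942e-01 -1.076e-01 -4.000e-04] z [ 5.e-04 -2.e-04 -1.e+00]
```

Trilateration puts the home TCP at about (527.5, -263.4, 84.5), which agrees with vision. I'll go there.

>>> {"fn": "servo_tool", "kwargs": {
  "rows": [
    [[15,0,0,-1,0,0,0],[15,0,0,-1.5,0,0,0],[15,-4.5,-1,-1.5,0,0,0],[15,-4.5,-1,-1.5,0,0,0],[15,-4.5,-1,0,0,0,0],[15,-4.5,-1,0.8,0,0,0],[15,-4.5,-1,1.4,0,0,0],[15,-4.5,-1,1.4,0,0,0]]
  ]
}}

```text
clock: 19.88
position: [527.2, -263.4, 85.6]
ee_rot: [-0.054, 0.999, 0.0, -0.0]
contact_force: [-0.3, 0.1, -4.8]
gripper_width: 23.1
grasp_force: 61.1
```

>>> {"fn": "servo_tool", "kwargs": {
  "rows": [
    [[15,0,0,0.3,0,0,0],[15,0,0,0.3,0,0,0]]
  ]
}}

```text
clock: 20.12
position: [527.3, -263.3, 85.3]
ee_rot: [-0.054, 0.999, 0.0, 0.0]
contact_force: [-0.9, -1.1, -6.0]
gripper_width: 23.3
grasp_force: 61.1
```

>>> {"fn": "servo_tool", "kwargs": {
  "rows": [
    [[15,0,0,0.3,0,0,0],[15,0,0,0.3,0,0,0]]
  ]
}}

```text
clock: 20.38
position: [527.3, -263.4, 85.1]
ee_rot: [-0.054, 0.999, -0.0, 0.0]
contact_force: [0.3, -0.0, -5.9]
gripper_width: 23.2
grasp_force: 61.1
```

```bash
python3 -c "
from h import *
avg(4)"
```

```text
t 20.52
[ 5.27315e+02 -2.63387e+02  8.50880e+01 -2.19000e-01  1.55000e-01
 -5.35600e+00  1.00000e-03  3.30000e-02  2.30000e-02] sd [0.01 0.01 0.02 0.34 0.25 0.35 0.   0.04 0.04]
tool x [-9.942e-01 -1.076e-01 -2.000e-04] z [ 2.e-04 -0.e+00 -1.e+00]
```

>>> {"fn": "servo_tool", "kwargs": {
  "rows": [
    [[15,0,0,0.3,0,0,0],[15,0,0,0.3,0,0,0]]
  ]
}}

```text
clock: 20.82
position: [527.3, -263.4, 85.0]
ee_rot: [-0.054, 0.999, -0.0, 0.0]
contact_force: [-0.8, 0.9, -4.0]
gripper_width: 23.6
grasp_force: 61.4
```

>>> {"fn": "servo_tool", "kwargs": {
  "rows": [
    [[15,0,0,0.3,0,0,0],[15,0,0,0.3,0,0,0]]
  ]
}}

```text
clock: 21.08
position: [527.3, -263.4, 84.9]
ee_rot: [-0.054, 0.999, -0.0, 0.0]
contact_force: [-1.2, 0.2, -0.9]
gripper_width: 23.7
grasp_force: 61.7
```

>>> {"fn": "servo_tool", "kwargs": {
  "rows": [
    [[15,0,0,0.2,0,0,0],[15,0,0,0.2,0,0,0]]
  ]
}}

```text
clock: 21.32
position: [527.3, -263.5, 84.7]
ee_rot: [-0.054, 0.999, -0.0, 0.0]
contact_force: [-2.3, 1.1, 1.2]
gripper_width: 23.3
grasp_force: 62.0
```

```bash
python3 -c "
from h import *
avg(4)"
```

```text
t 21.48
[ 5.27297e+02 -2.63476e+02  8.47270e+01 -3.00900e+00  8.69000e-01
  2.13400e+00  3.91000e-01  6.38000e-01  5.40000e-02] sd [0.01 0.01 0.01 0.61 0.5  0.78 0.03 0.03 0.02]
tool x [-9.942e-01 -1.077e-01 -2.000e-04] z [ 3.e-04 -3.e-04 -1.e+00]
```

Run:
```python
import numpy as np
from scipy.optimize import least_squares
D=np.array([[528.37,-263.2,84.95],[527.52,-262.68,84.89],[526.85,-262.57,85.05],[530.69,-262.06,86.29],[522.86,-262.94,87.2],[527.3,-263.45,84.87]])
n=np.array([.309,.949])
def f(q):
    d=D[:,:2]-q[:2]; no=np.hypot(*d.T); e=np.abs(d@n+83*q[2])
    return q[3]+.577*np.maximum(no,e)-D[:,2]
S=[]
for y in np.arange(-265,-260.5,.5):
  for dy in(-.03,-.015,-.005,.005,.015,.03):
    r=least_squares(f,[527.4,y,dy,84.5]);S.append((r.cost,*r.x))
S.sort(); 
seen=[]
for s in S:
    if not any(np.allclose(s[1:],k[1:],atol=.02) for k in seen): seen.append(s)
for s in seen[:8]: print(np.round(s,4))
def g(q): return f([*q[:2],0,q[2]])
r=least_squares(g,[527.4,-263,84.5]);print(r.x,r.cost,r.fun.round(2))
```

```text
[ 3.500000e-03  5.276559e+02 -2.629210e+02  6.100000e-03  8.449110e+01]
[ 6.600000e-03  5.276153e+02 -2.633923e+02 -7.200000e-03  8.443560e+01]
[ 1.200000e-02  5.276098e+02 -2.628115e+02  1.010000e-02  8.445920e+01]
[ 6.240000e-02  5.459801e+02 -2.561186e+02  3.907000e-01  7.329120e+01]
[ 6.240000e-02  7.841142e+02 -1.749198e+02  5.236700e+00 -7.186930e+01]
[ 6.240000e-02  5.446948e+02 -2.565597e+02  3.645000e-01  7.407440e+01]
[ 6.240000e-02  5.537956e+02 -2.534424e+02  5.498000e-01  6.852790e+01]
[ 6.240000e-02  5.370340e+02 -2.592025e+02  2.083000e-01  7.874200e+01]
[ 527.6717313  -263.12543302   84.5151615 ] 0.015908502891218788 [-0.03 -0.1   0.04  0.07  0.09 -0.07]
```

>>> {"fn": "servo_tool", "kwargs": {
  "rows": [
    [[15,0,0,-1,0,0,0],[15,0,0,-1.5,0,0,0],[15,-0.35,0.35,-1.5,0,0,0.007],[15,-0.35,0.35,-1.5,0,0,0.007],[15,-0.35,0.35,-1,0,0,0.007],[15,-0.35,0.35,-0.6,0,0,0.007],[15,-0.35,0.35,-0.6,0,0,0.007]]
  ]
}}

```text
clock: 22.4
position: [527.5, -262.9, 84.9]
ee_rot: [-0.05, 0.999, 0.0, -0.0]
contact_force: [-0.9, 0.3, -3.3]
gripper_width: 23.4
grasp_force: 61.4
```

>>> {"fn": "servo_tool", "kwargs": {
  "rows": [
    [[15,0,0,0.3,0,0,0],[15,0,0,0.3,0,0,0]]
  ]
}}

```text
clock: 22.65
position: [527.5, -262.9, 84.8]
ee_rot: [-0.05, 0.999, -0.0, -0.0]
contact_force: [-1.5, 0.7, -0.2]
gripper_width: 23.3
grasp_force: 61.6
```

>>> {"fn": "servo_tool", "kwargs": {
  "rows": [
    [[15,0,0,0.2,0,0,0],[15,0,0,0.2,0,0,0]]
  ]
}}

```text
clock: 22.9
position: [527.5, -263.0, 84.8]
ee_rot: [-0.05, 0.999, -0.0, 0.0]
contact_force: [-2.6, 1.7, 1.6]
gripper_width: 23.3
grasp_force: 62.0
```

```bash
python3 -c "
from h import *
avg(4)"
```

```text
t 23.05
[ 5.27544e+02 -2.62978e+02  8.47750e+01 -3.20100e+00  1.23900e+00
  2.62300e+00  7.28000e-01  7.87000e-01  6.60000e-02] sd [0.   0.03 0.01 0.47 0.32 0.66 0.04 0.04 0.03]
tool x [-0.9949 -0.1008 -0.    ] z [ 1.e-04 -1.e-04 -1.e+00]
```

Groove loading increased, so the yaw error is the other way. I'll turn back past the original yaw.

>>> {"fn": "servo_tool", "kwargs": {
  "rows": [
    [[15,0,0,-1,0,0,0],[15,0,0,-1.5,0,0,0],[15,-0.1,-0.25,-1.5,0,0,-0.013],[15,-0.1,-0.25,-1.5,0,0,-0.013],[15,-0.1,-0.25,-1,0,0,-0.013],[15,-0.1,-0.25,-0.6,0,0,-0.013],[15,-0.1,-0.25,-0.6,0,0,-0.013]]
  ]
}}

```text
clock: 23.98
position: [527.7, -263.2, 84.9]
ee_rot: [-0.057, 0.998, -0.0, 0.0]
contact_force: [0.1, -0.5, -5.4]
gripper_width: 23.7
grasp_force: 61.1
```

>>> {"fn": "servo_tool", "kwargs": {
  "rows": [
    [[15,0,0,0.3,0,0,0],[15,0,0,0.3,0,0,0]]
  ]
}}

```text
clock: 24.22
position: [527.7, -263.2, 84.8]
ee_rot: [-0.057, 0.998, -0.0, 0.0]
contact_force: [-1.9, -0.2, -4.1]
gripper_width: 23.4
grasp_force: 61.3
```

>>> {"fn": "servo_tool", "kwargs": {
  "rows": [
    [[15,0,0,0.2,0,0,0],[15,0,0,0.2,0,0,0]]
  ]
}}

```text
clock: 24.48
position: [527.7, -263.3, 84.7]
ee_rot: [-0.057, 0.998, -0.0, 0.0]
contact_force: [-1.0, 0.0, -2.1]
gripper_width: 23.1
grasp_force: 61.5
```

```bash
python3 -c "
from h import *
avg(4)"
```

```text
t 24.62
[ 5.27742e+02 -2.63263e+02  8.47220e+01 -1.52100e+00  5.61000e-01
 -2.16600e+00  1.76000e-01  2.43000e-01  2.60000e-02] sd [0.02 0.01 0.01 0.43 0.33 0.12 0.04 0.06 0.05]
tool x [-9.935e-01 -1.136e-01 -2.000e-04] z [ 2.e-04 -1.e-04 -1.e+00]
```

>>> {"fn": "servo_tool", "kwargs": {
  "rows": [
    [[15,0,0,-1,0,0,0],[15,0,0,-1.3,0,0,0],[15,0,-0.4,-1.3,0,0,-0.008],[15,0,-0.4,-1.3,0,0,-0.008],[15,0,-0.4,-0.6,0,0,-0.008],[15,0,-0.4,-0.2,0,0,-0.008],[15,0,-0.4,-0.2,0,0,-0.008]]
  ]
}}

```text
clock: 25.55
position: [527.8, -263.6, 84.8]
ee_rot: [-0.061, 0.998, -0.0, 0.0]
contact_force: [-1.1, 0.7, -4.4]
gripper_width: 23.3
grasp_force: 61.3
```

>>> {"fn": "servo_tool", "kwargs": {
  "rows": [
    [[15,0,0,0.2,0,0,0],[15,0,0,0.2,0,0,0]]
  ]
}}

```text
clock: 25.8
position: [527.8, -263.7, 84.7]
ee_rot: [-0.061, 0.998, -0.0, 0.0]
contact_force: [-1.4, 0.4, -2.1]
gripper_width: 23.0
grasp_force: 61.5
```

>>> {"fn": "servo_tool", "kwargs": {
  "rows": [
    [[15,0,0,0.2,0,0,0],[15,0,0,0.2,0,0,0]]
  ]
}}

```text
clock: 26.05
position: [527.8, -263.7, 84.7]
ee_rot: [-0.061, 0.998, -0.0, 0.0]
contact_force: [-2.3, 1.4, 0.4]
gripper_width: 23.4
grasp_force: 61.8
```

```bash
python3 -c "
from h import *
avg(4)"
```

```text
t 26.2
[ 5.27775e+02 -2.63683e+02  8.46630e+01 -2.39400e+00  9.66000e-01
  7.88000e-01  3.54000e-01  5.18000e-01  1.70000e-02] sd [0.01 0.02 0.01 0.41 0.27 0.55 0.04 0.03 0.01]
tool x [-9.926e-01 -1.217e-01 -2.000e-04] z [ 2.e-04 -2.e-04 -1.e+00]
```

Since the lateral force looks like a compliance artefact, I'll bracket the other axis the same way with ±4 mm touches along carrier y.

>>> {"fn": "servo_tool", "kwargs": {
  "rows": [
    [[15,0,0,-2,0,0,0],[15,0,0,-3.6,0,0,0],[15,0,4,-3.6,0,0,0],[15,0,4,-3.6,0,0,0],[15,0,4,-3.6,0,0,0],[15,0,4,-2.8,0,0,0],[15,0,4,-2.8,0,0,0]]
  ]
}}

```text
clock: 27.12
position: [527.3, -259.7, 87.1]
ee_rot: [-0.061, 0.998, -0.0, 0.0]
contact_force: [0.1, -0.3, -4.3]
gripper_width: 23.2
grasp_force: 61.1
```

>>> {"fn": "servo_tool", "kwargs": {
  "rows": [
    [[15,0,0,0.3,0,0,0],[15,0,0,0.3,0,0,0]]
  ]
}}

```text
clock: 27.38
position: [527.3, -259.7, 86.9]
ee_rot: [-0.061, 0.998, -0.0, 0.0]
contact_force: [-0.8, -0.0, -5.0]
gripper_width: 23.5
grasp_force: 61.3
```

>>> {"fn": "servo_tool", "kwargs": {
  "rows": [
    [[15,0,0,0.3,0,0,0],[15,0,0,0.3,0,0,0]]
  ]
}}

```text
clock: 27.62
position: [527.4, -259.7, 86.8]
ee_rot: [-0.061, 0.998, -0.0, 0.0]
contact_force: [-1.2, 0.5, -1.6]
gripper_width: 23.1
grasp_force: 61.5
```

```bash
python3 -c "
from h import *
avg(4)"
```

```text
t 27.77
[ 5.27349e+02 -2.59735e+02  8.67610e+01 -1.35800e+00  2.11000e-01
 -2.00800e+00  8.10000e-02  2.35000e-01  1.20000e-02] sd [0.01 0.01 0.02 0.4  0.43 0.3  0.04 0.02 0.03]
tool x [-9.926e-01 -1.216e-01 -3.000e-04] z [ 3.e-04 -2.e-04 -1.e+00]
```

>>> {"fn": "servo_tool", "kwargs": {
  "rows": [
    [[15,0,0,-1,0,0,0],[15,0,0,-2,0,0,0],[15,0,-4,-2,0,0,0],[15,0,-8,-2,0,0,0],[15,0,-8,-2,0,0,0],[15,0,-8,-1.2,0,0,0],[15,0,-8,-0.9,0,0,0],[15,0,-8,-0.9,0,0,0]]
  ]
}}

```text
clock: 28.82
position: [528.2, -267.5, 87.3]
ee_rot: [-0.061, 0.998, 0.0, -0.0]
contact_force: [-0.2, 0.2, -5.9]
gripper_width: 23.5
grasp_force: 61.1
```

>>> {"fn": "servo_tool", "kwargs": {
  "rows": [
    [[15,0,0,0.3,0,0,0],[15,0,0,0.3,0,0,0]]
  ]
}}

```text
clock: 29.08
position: [528.3, -267.6, 87.1]
ee_rot: [-0.061, 0.998, -0.0, 0.0]
contact_force: [0.7, -0.2, -5.6]
gripper_width: 23.6
grasp_force: 61.1
```

>>> {"fn": "servo_tool", "kwargs": {
  "rows": [
    [[15,0,0,0.3,0,0,0],[15,0,0,0.3,0,0,0]]
  ]
}}

```text
clock: 29.32
position: [528.3, -267.6, 86.9]
ee_rot: [-0.061, 0.998, -0.0, 0.0]
contact_force: [-0.5, -0.4, -4.7]
gripper_width: 23.2
grasp_force: 61.2
```

```bash
python3 -c "
from h import *
avg(4)"
```

```text
t 29.48
[ 5.28295e+02 -2.67590e+02  8.68910e+01 -2.33000e-01  4.00000e-01
 -4.59200e+00  1.07000e-01  4.70000e-02  3.20000e-02] sd [0.01 0.01 0.01 0.19 0.66 0.15 0.03 0.02 0.03]
tool x [-9.926e-01 -1.216e-01 -2.000e-04] z [ 2.e-04 -1.e-04 -1.e+00]
```

The y bracket is symmetric: home z≈84.45 and the axis is at about (527.65, -263.5). Equal heights at yaw 0.1136 and 0.1217 mean the best yaw is about 0.118.

>>> {"fn": "servo_tool", "kwargs": {
  "rows": [
    [[15,0,0,-1.5,0,0,0],[15,0,0,-1.5,0,0,0.004],[15,0.15,4.2,-1.5,0,0,0.004],[15,0.15,4.2,-1.5,0,0,0.004],[15,0.15,4.2,0.5,0,0,0.004],[15,0.15,4.2,1.4,0,0,0.004],[15,0.15,4.2,1.8,0,0,0.004],[15,0.15,4.2,1.8,0,0,0.004]]
  ]
}}

```text
clock: 30.52
position: [527.6, -263.5, 84.9]
ee_rot: [-0.059, 0.998, -0.0, 0.0]
contact_force: [0.8, 0.2, -4.6]
gripper_width: 23.4
grasp_force: 61.1
```

>>> {"fn": "servo_tool", "kwargs": {
  "rows": [
    [[15,0,0,0.2,0,0,0],[15,0,0,0.2,0,0,0]]
  ]
}}

```text
clock: 30.78
position: [527.6, -263.5, 84.8]
ee_rot: [-0.059, 0.998, -0.0, 0.0]
contact_force: [-0.2, -0.4, -4.9]
gripper_width: 23.0
grasp_force: 61.2
```

>>> {"fn": "servo_tool", "kwargs": {
  "rows": [
    [[15,0,0,0.2,0,0,0],[15,0,0,0.2,0,0,0]]
  ]
}}

```text
clock: 31.02
position: [527.6, -263.5, 84.8]
ee_rot: [-0.059, 0.998, -0.0, 0.0]
contact_force: [-0.8, -0.1, -3.6]
gripper_width: 23.2
grasp_force: 61.4
```

```bash
python3 -c "
from h import *
avg(4)"
```

```text
t 31.18
[ 5.27637e+02 -2.63501e+02  8.47520e+01 -9.84000e-01 -3.40000e-02
 -3.08700e+00  4.20000e-02  1.57000e-01 -1.60000e-02] sd [0.01 0.01 0.01 0.18 0.21 0.4  0.04 0.03 0.01]
tool x [-9.931e-01 -1.176e-01 -2.000e-04] z [ 2.e-04 -2.e-04 -1.e+00]
```

>>> {"fn": "servo_tool", "kwargs": {
  "rows": [
    [[15,0,0,0.3,0,0,0],[15,0,0,0.3,0,0,0]]
  ]
}}

```text
clock: 31.48
position: [527.6, -263.5, 84.7]
ee_rot: [-0.059, 0.998, -0.0, 0.0]
contact_force: [-2.2, -0.2, 0.0]
gripper_width: 23.0
grasp_force: 61.8
```

Run:
```python
from h import *
avg(4)
import cv2
s=arm.get_image("side")
cv2.imwrite("pics/s4.png",cv2.convertScaleAbs(cv2.resize(s[140:215,310:410],(800,600),interpolation=cv2.INTER_CUBIC)[:,:,::-1],alpha=1.6))
```

```text
t 31.62
[ 5.27615e+02 -2.63524e+02  8.46420e+01 -2.02700e+00  4.18000e-01
  4.26000e-01  1.91000e-01  4.63000e-01  5.20000e-02] sd [0.01 0.   0.01 0.55 0.41 1.11 0.06 0.05 0.02]
tool x [-9.931e-01 -1.176e-01 -2.000e-04] z [ 2.e-04 -2.e-04 -1.e+00]
```

View pics/s4.png

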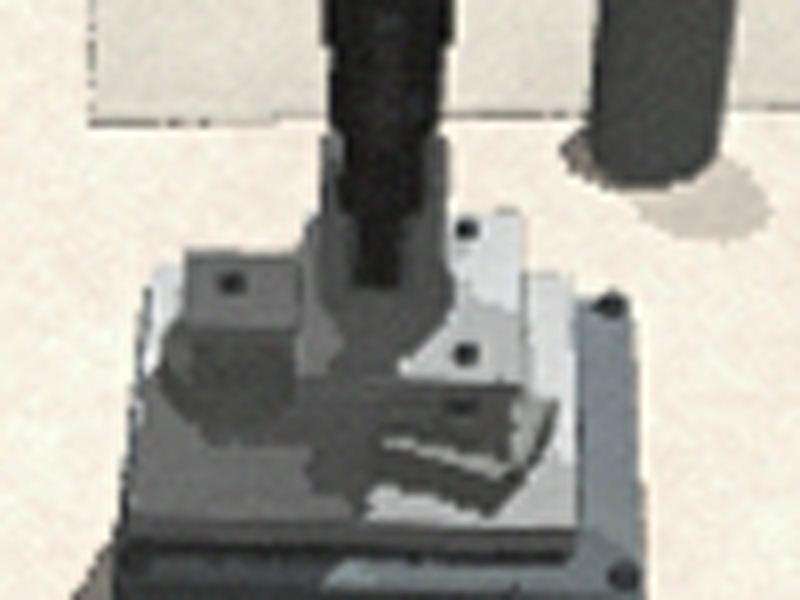

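The carrier sits level over the base, its holes at crop (231,283), (466,353) and (466,229). The touch data put it home to within about 0.2 mm, so I'll bring the press up gradually towards 10 N while relieving the side load.

>>> {"fn": "servo_tool", "kwargs": {
  "rows": [
    [[15,0.1,0,0.2,0,0,0],[15,0.2,0,0.4,0,0,0],[15,0.2,0,0.4,0,0,0]]
  ]
}}

```text
clock: 32.1
position: [527.6, -263.5, 84.5]
ee_rot: [-0.059, 0.998, -0.0, 0.0]
contact_force: [-3.1, 0.9, 4.9]
gripper_width: 23.1
grasp_force: 62.4
```

```bash
python3 -c "
from h import *
avg(4)"
```

```text
t 32.25
[ 5.27593e+02 -2.63534e+02  8.45340e+01 -2.87300e+00  1.05500e+00
  5.28600e+00  5.05000e-01  7.73000e-01  3.90000e-02] sd [0.01 0.01 0.01 0.53 0.11 0.34 0.02 0.01 0.02]
tool x [-9.930e-01 -1.178e-01 -7.000e-04] z [ 7.e-04 -4.e-04 -1.e+00]
```

>>> {"fn": "servo_tool", "kwargs": {
  "rows": [
    [[15,0.1,0,0.2,0,0,0],[15,0.3,0,0.35,0,0,0],[15,0.3,0,0.35,0,0,0],[15,0.3,0,0.35,0,0,0],[15,0.3,0,0.35,0,0,0],[15,0.3,0,0.35,0,0,0],[15,0.3,0,0.35,0,0,0]]
  ]
}}

```text
clock: 33.17
position: [527.5, -263.6, 84.5]
ee_rot: [-0.059, 0.998, -0.0, 0.001]
contact_force: [-4.0, 2.2, 6.4]
gripper_width: 23.3
grasp_force: 62.6
```

```bash
python3 -c "
from h import *
avg(6)"
```

```text
t 33.42
[ 5.27580e+02 -2.63559e+02  8.45090e+01 -3.44900e+00  1.57900e+00
  6.12000e+00  6.30000e-01  7.61000e-01  5.80000e-02] sd [0.02 0.01 0.01 0.37 0.7  0.27 0.04 0.02 0.03]
tool x [-0.993  -0.118  -0.0013] z [ 1.4e-03 -5.0e-04 -1.0e+00]
```

>>> {"fn": "servo_tool", "kwargs": {
  "rows": [
    [[15,-0.3,0,0.1,0,0,0],[15,-0.5,0,0.3,0,0,0],[15,-0.5,0,0.3,0,0,0]]
  ]
}}

```text
clock: 33.85
position: [527.6, -263.6, 84.5]
ee_rot: [-0.059, 0.998, -0.0, 0.0]
contact_force: [-4.6, 1.7, 8.3]
gripper_width: 23.3
grasp_force: 62.9
```

```bash
python3 -c "
from h import *
avg(4)"
```

```text
t 34.0
[ 5.27620e+02 -2.63559e+02  8.44880e+01 -4.30100e+00  1.90000e+00
  7.90500e+00  6.69000e-01  1.15100e+00 -2.00000e-03] sd [0.   0.01 0.   0.22 0.25 0.25 0.02 0.03 0.03]
tool x [-9.930e-01 -1.179e-01 -4.000e-04] z [ 5.e-04 -5.e-04 -1.e+00]
```

Stiffness has risen sharply at z≈84.49, so the carrier is bottomed. A little more to reach 10 N, then hold for over a second.

>>> {"fn": "servo_tool", "kwargs": {
  "rows": [
    [[15,0,0,0.2,0,0,0],[15,0,0,0.2,0,0,0],[15,0,0,0.2,0,0,0],[15,0,0,0.2,0,0,0],[15,0,0,0.2,0,0,0],[15,0,0,0.2,0,0,0],[15,0,0,0.2,0,0,0],[15,0,0,0.2,0,0,0],[15,0,0,0.2,0,0,0],[15,0,0,0.2,0,0,0]]
  ]
}}

```text
clock: 35.3
position: [527.6, -263.6, 84.5]
ee_rot: [-0.059, 0.998, -0.0, 0.0]
contact_force: [-5.0, 2.5, 9.4]
gripper_width: 23.4
grasp_force: 63.0
```

```bash
python3 -c "
from h import *
avg(4)"
```

```text
t 35.45
[ 5.27616e+02 -2.63572e+02  8.44870e+01 -5.28500e+00  1.93300e+00
  8.95000e+00  7.41000e-01  1.20000e+00  1.30000e-02] sd [0.02 0.01 0.01 0.49 0.41 0.43 0.01 0.01 0.02]
tool x [-9.930e-01 -1.179e-01 -5.000e-04] z [ 5.e-04 -6.e-04 -1.e+00]
```

>>> {"fn": "servo_tool", "kwargs": {
  "rows": [
    [[15,0,0,0.1,0,0,0],[15,0,0,0.1,0,0,0],[15,0,0,0.1,0,0,0],[15,0,0,0.1,0,0,0],[15,0,0,0.1,0,0,0],[15,0,0,0.1,0,0,0],[15,0,0,0.1,0,0,0],[15,0,0,0.1,0,0,0],[15,0,0,0.1,0,0,0],[15,0,0,0.1,0,0,0]]
  ]
}}

```text
clock: 36.75
position: [527.7, -263.5, 84.5]
ee_rot: [-0.059, 0.998, -0.0, 0.0]
contact_force: [-4.6, 3.4, 9.7]
gripper_width: 23.3
grasp_force: 63.1
```

>>> {"fn": "servo_tool", "kwargs": {
  "rows": [
    [[15,0,0,-0.3,0,0,0],[15,0,0,-0.6,0,0,0],[15,0,0,-0.8,0,0,0],[15,0,0,-0.8,0,0,0]]
  ]
}}

```text
clock: 37.25
position: [527.6, -263.6, 84.5]
ee_rot: [-0.059, 0.998, -0.0, 0.0]
contact_force: [-4.2, 1.7, 6.7]
gripper_width: 23.2
grasp_force: 62.6
```

```bash
python3 -c "
from h import *
avg(4)"
```

```text
t 37.4
[ 5.27618e+02 -2.63555e+02  8.45290e+01 -4.23400e+00  1.67800e+00
  6.30000e+00  4.98000e-01  8.87000e-01  4.80000e-02] sd [0.01 0.01 0.01 0.47 0.1  0.27 0.03 0.03 0.03]
tool x [-9.930e-01 -1.177e-01 -4.000e-04] z [ 4.e-04 -4.e-04 -1.e+00]
```

>>> {"fn": "servo_tool", "kwargs": {
  "rows": [
    [[15,0,0,-0.3,0,0,0],[15,0,0,-0.6,0,0,0],[15,0,0,-0.6,0,0,0]]
  ]
}}

```text
clock: 37.83
position: [527.6, -263.5, 84.5]
ee_rot: [-0.059, 0.998, -0.0, 0.0]
contact_force: [-3.2, 1.0, 5.1]
gripper_width: 23.1
grasp_force: 62.5
```

```bash
python3 -c "
from h import *
avg(4)"
```

```text
t 37.98
[ 5.27624e+02 -2.63538e+02  8.45510e+01 -3.35400e+00  1.09600e+00
  5.45400e+00  3.50000e-01  8.46000e-01  4.40000e-02] sd [0.   0.01 0.01 0.36 0.2  0.41 0.01 0.02 0.03]
tool x [-9.931e-01 -1.176e-01 -1.000e-04] z [ 1.e-04 -2.e-04 -1.e+00]
```

>>> {"fn": "servo_tool", "kwargs": {
  "rows": [
    [[15,0,0,-0.3,0,0,0],[15,0,0,-0.6,0,0,0],[15,0,0,-0.6,0,0,0],[15,0,0,-0.6,0,0,0]]
  ]
}}

```text
clock: 38.52
position: [527.6, -263.5, 84.6]
ee_rot: [-0.059, 0.998, -0.0, -0.0]
contact_force: [-1.6, -0.3, 1.7]
gripper_width: 23.3
grasp_force: 62.1
```

```bash
python3 -c "
from h import *
avg(4)"
```

```text
t 38.67
[ 5.27626e+02 -2.63486e+02  8.46310e+01 -1.85400e+00 -7.82000e-01
  9.41000e-01 -1.05000e-01  4.03000e-01 -7.00000e-03] sd [0.02 0.01 0.02 0.65 0.37 0.52 0.07 0.02 0.02]
tool x [-9.931e-01 -1.175e-01 -1.000e-04] z [ 1.e-04 -0.e+00 -1.e+00]
```

Only about 1 N of push is left, so I'll open and withdraw.

>>> {"fn": "servo_tool", "kwargs": {
  "rows": [
    [[26,0,0,0,0,0,0],[30,0,0,0,0,0,0],[40,0,0,0,0,0,0],[60,0,0,0,0,0,0],[80,0,0,0,0,0,0],[80,0,0,0,0,0,0]]
  ]
}}

```text
clock: 39.48
position: [527.6, -263.5, 84.9]
ee_rot: [-0.059, 0.998, -0.0, 0.0]
contact_force: [-0.1, -0.2, 1.0]
gripper_width: 80.0
grasp_force: 0.0
```

>>> {"fn": "servo_tool", "kwargs": {
  "rows": [
    [[80,0,0,-15,0,0,0],[80,0,0,-40,0,0,0],[80,0,0,-80,0,0,0],[80,0,0,-120,0,0,0],[80,60,0,-150,0,0,0],[80,120,40,-150,0,0,0],[80,130,90,-150,0,0,0],[80,130,150,-150,0,0,0],[80,130,200,-150,0,0,0],[80,130,200,-150,0,0,0]]
  ]
}}

```text
clock: 40.72
position: [374.8, -77.8, 236.4]
ee_rot: [-0.062, 0.998, 0.0, 0.002]
contact_force: [0.6, -0.3, -0.2]
gripper_width: 79.7
grasp_force: 0.0
```

Run:
```python
from h import *
import cv2
s=arm.get_image("side");t=arm.get_image("top")
r=lambda im,x,y,w,h,W,H:cv2.resize(im[y:y+h,x:x+w],(W,H),interpolation=cv2.INTER_CUBIC)[:,:,::-1]
cv2.imwrite("pics/s5.png",cv2.convertScaleAbs(np.hstack([r(s,318,145,80,75,640,600)]),alpha=1.5))
cv2.imwrite("pics/full.png",np.hstack([r(s,0,0,640,480,400,300),r(t,0,0,640,480,400,300)]))
```

```text
(no output)
```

View pics/s5.png

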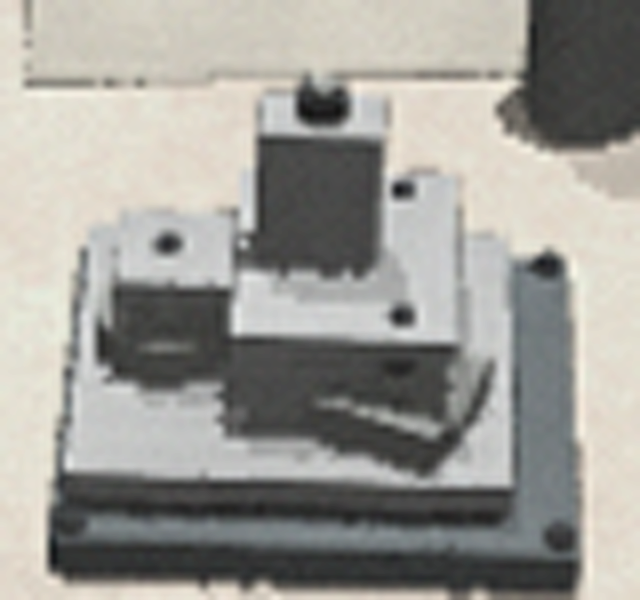

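View pics/full.png

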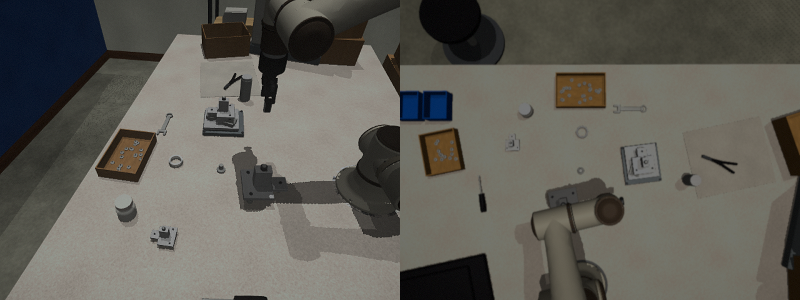

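The carrier rests level on the base: its nose is over the cone boss at crop (168,330) and the second foot is in the groove at (400,370). The other things have not moved and the gripper is clear.

```bash
python3 -c "
from bench import arm
print(arm.job_done())"
```

```text
the job is handed in; nothing more can be done
None
```

The carrier is on the base, pressed down with about 10 N for a second and released; touch heights and the stiff stop at about 84.5 mm tool height suggest all three feet are home to about 0.2 mm, and the job was handed in at about 41 s without a verdict shown.

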